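# Restart the blue observation timer

### The arm

A 6-joint arm with a two-finger parallel gripper is mounted at the origin on the work surface. World frame = base frame: x ahead of the robot, y to its left, z up, the work surface at z = 0. Lengths are in m, angles in rad, forces in N, time in s.
With the tool pointing down it reaches from about 0.325 to 0.9 m from the base axis. Payload 3.5 kg.
Tool frame: the origin (TCP) lies midway between the tips of the shut fingers; the grasp point (between the pads) lies 19 mm behind it; x points along the fingers, y is the direction in which the jaws open and shut, and the axes are right-handed (so a half turn about x gives the same grasp; the last joint's range is limited). The gripper opens to 85 mm and grips with 20 to 120 N. Pads are 22 mm wide; open, the fingers measure 114 mm over their backs; the gripper's body (76 mm by 85 mm) begins 54 mm behind the grasp point. The pads swing forward as they close: fully open they stand 13 mm farther back than shut.
Start: joints at [-1.407, 0.276, -0.026, 1.268, 0, 1.467], TCP at [0.165, -0.603, 0.231] pointing down, gripper open.
Joint ranges: [-3.12, 3.12], [-0.85, 1.88], [-1.08, 1.24], [-1.95, 2.15], [-1.57, 1.53], [-3.14, 3.14]. Speed limits (rad/s): [2.57, 2.57, 3.14, 3.14, 3.14, 3.14].

### API

Orientations are given as a rotation vector (axis times angle).
In Python, from cell import bot, capture, calibration gives the robot as it stands. The module is installed in compiled form; this text tells all that it offers.
- The arm moves only by the tool play_rows, never from a script. Its argument "steps" is a list of rows, each a list of 7 numbers: the shift along the tool's x, y, z in mm, then the turn, a rotation vector about the tool's x, y, z in rad, then the closure, from -1 (fully open) to 1 (shut). In form: [[x, y, z, ax, ay, az, jaw], ...]. A call has 1 to 20 rows; each row shifts and turns the commanded pose from where the row before left it, along the tool's axes as they then stand; what a row does not reach is not made up. A row lasts 1/12 s, in which the tool goes at most 41.7 mm and 7.16 degrees, less where a joint would pass 70% of its speed; a pose out of reach is approached as far as the arm can. A call with a gripper value outside its range is refused whole. The fingers move at their own pace and stop on an object; "squeeze" is the grip in N (left out, the last holds). Time passes only in rows, so rows that do not move let the fingers close. It gives the time, the measured TCP pose, the force and the opening at its end, in the units of the state.
- bot.state(): the state, without advancing time (a new reading comes with each control period).
- capture(name): name is "side" or "top" or "wrist"; returns (picture, depth): 400x640x3 uint8, red, green, blue; 400x640 float32, m along the optical axis (not along the pixel's ray), 0 where there is no reading.
- calibration(name): a dict with "intrinsics" (3x3 intrinsics, pixels), "k1" (the pictures are not rectified: a ray, as slopes to the right and down, at radius r is drawn at 1 + k1 r^2 times it, then the intrinsics apply), "pose" (4x4, takes a point from camera to world coordinates); the wrist camera has in their place "mount" (4x4, takes a point from camera to tool coordinates, whose origin is the TCP and whose axes are the tool frame's). Camera axes: x right, y down, z forward; pixel columns grow to the right and rows downward; lengths in m; the calibration is good to about 2 mm. A picture is of the moment at which its call begins: read the wrist's pose just before it. calibration takes no time and is no camera call.
- bot.sign_off(): hands the job in, once; it reports no verdict.
The state is a dict: "time_s": time; "joint_positions": joint angles; "dq": joint speeds; "effort": joint torques, N m; "tcp_pos": TCP position; "tcp_rot": TCP orientation; "ft_force": force on the tool from outside, world axes, zero at the start; "torque": the same for the moment, N m; "grip_width": finger opening in m.
Only numpy, scipy, OpenCV 4.12 (cv2) and the standard library are available. Lean on these libraries where they do the work, as an engineer would, in place of code of your own. Each camera call takes 0.05 s, during which the arm holds its last target. There are 200 camera calls.

### The job

A patient in the blue bay has just been vaccinated: restart the blue observation timer with a fingertip. Gently press its black reset button all the way down and let it come back up, then gently press its green start button all the way down, let it come up and withdraw. Leave the timer standing where it is, do not touch the white and orange timers, and do not disturb anything else.

Things in the scene. Friction and masses are not known exactly. Their poses are not given: they have to be found in the camera images.
- timer_blue: The blue timer: box casing 90 (x) by 120 (y) by 38 (z) mm, 0.3 to 0.6 kg, standing loose on the table; origin at the centre of its underside, z up. On top, seen with the buttons towards you (its -x edge): dark screen strip along its far (+x) edge, and two round buttons 64 mm apart, black reset on its -y side (right), green start on its +y side (left).
- blue_reset_top (a point): Reset button of the blue timer: black cap 30 mm in diameter, at x = -18, y = -32 mm, in the timer's frame; this point is the centre of the cap's top face, z up, 52 mm above the table and 14 mm above the casing when up
- blue_start_top (a point): Start button of the blue timer: green cap 30 mm in diameter, at x = -18, y = +32 mm, in the timer's frame; this point is the centre of the cap's top face, z up, 52 mm above the table and 14 mm above the casing when up
- blue_reset (a joint): Travel of the blue timer's black reset button in m: 0 up, 0.006 fully down. A spring returns it when released; it starts to move at about 1.5 N and is fully down at about 4.5 N, against a hard stop.
- blue_start (a joint): Travel of the blue timer's green start button; same travel and spring as the reset button.
- timer_white: The white timer: same shape and buttons as the blue one, white casing. Not to be touched.
- timer_orange: The orange timer: same shape and buttons as the blue one, orange casing. Not to be touched.
- white_reset (a joint): Travel of the white timer's reset button (0 up, 0.006 fully down). Not to be pressed.
- white_start (a joint): Travel of the white timer's start button (0 up, 0.006 fully down). Not to be pressed.
- orange_reset (a joint): Travel of the orange timer's reset button (0 up, 0.006 fully down). Not to be pressed.
- orange_start (a joint): Travel of the orange timer's start button (0 up, 0.006 fully down). Not to be pressed.
- vial_red: Red-capped glass vial standing loose on the mat between two timers, 23 mm in diameter, 44 mm tall, 30 g; origin at the centre of its foot. A bystander.
- vial_grey: Grey-capped glass vial standing loose on the mat between two timers, 23 mm in diameter, 44 mm tall, 30 g; origin at the centre of its foot. A bystander.
- syringe: Capped syringe lying loose beyond the timers, along its own x axis, 138 mm long, 24 mm wide at the flange, 19 mm high; origin on the table below its middle. A bystander.
- bottle: Clear bottle with a white cap beyond the timers, 64 mm in diameter, 160 mm tall; origin at the centre of its foot. A bystander. Fixed at the left edge of the table: a clear bin (100 mm tall) in the far corner, a basin (100 mm) with a tap (180 mm); behind the robot bottles.
- swab_box: White and blue carton beyond the timers, 70 (x) by 110 (y) by 50 (z) mm; origin at the centre of its underside. A bystander. Fixed at the right edge of the table: a red sharps container (183 mm tall) in the far corner, a glove carton (90 mm); behind the robot a rack.

How it is judged:
On the way, in this order (a step that is already met when the one before it is completed fails the run):
1. the blue timer's black reset button is pressed down, its start button up (value of joint blue_reset above 0.0045 m and value of joint blue_start below 0.0015 m), for 0.05 s.
2. the reset button is let up again (value of joint blue_reset below 0.001 m and value of joint blue_start below 0.0015 m), for 0.05 s.
3. the blue timer's green start button is pressed down, its reset button up (value of joint blue_start above 0.0045 m and value of joint blue_reset below 0.0015 m), for 0.05 s.
At the end, for the whole second after the job is handed in: Both buttons of the blue timer are up again (within 1 mm); the blue timer stands upright, at rest, within 15 mm of where it was; the other timers, vials, syringe, bottle and carton are upright and within 10 mm of where they were, no other button pressed (value of joint each of blue_reset, blue_start below 0.001 m and distance of timer_blue from where it was at the start of the episode below 0.015 m and angle between timer_blue's own z axis and vertical below 0.05 rad and linear speed of timer_blue below 0.01 m/s and value of joint each of white_reset, white_start, orange_reset, orange_start below 0.0015 m and distance of each of timer_white, timer_orange, vial_red, vial_grey, syringe, bottle, swab_box from where it was at the start of the episode below 0.01 m and angle between each of timer_white, timer_orange, vial_red, vial_grey, syringe, bottle, swab_box's own z axis and vertical below 0.25 rad); the robot touches nothing.
It fails at once if the blue timer is pressed hard (over 30 N) (contact force between timer_blue and the arm above 30 N or contact force between timer_blue and the fingers above 30 N).
It fails at once if the blue timer is lifted, tipped (over 0.15 rad) or pushed about (over 25 mm) (height (world z) of timer_blue above 0.012 m or angle between timer_blue's own z axis and vertical above 0.15 rad or distance of timer_blue from where it was at the start of the episode above 0.025 m).
It fails at once if the white or orange timer is touched or one of its buttons pressed ((contact force between timer_white and the arm above 0.5 N or contact force between timer_white and the fingers above 0.5 N) or (contact force between timer_orange and the arm above 0.5 N or contact force between timer_orange and the fingers above 0.5 N) or value of joint any of white_reset, white_start, orange_reset, orange_start above 0.0015 m).
It fails at once if another timer, a vial, the syringe, the bottle or the carton is moved by over 10 mm, lifted or tipped ((distance of timer_white from where it was at the start of the episode above 0.01 m or angle between timer_white's own z axis and vertical above 0.25 rad) or (distance of timer_orange from where it was at the start of the episode above 0.01 m or angle between timer_orange's own z axis and vertical above 0.25 rad) or (distance of vial_red from where it was at the start of the episode above 0.01 m or angle between vial_red's own z axis and vertical above 0.25 rad) or (distance of vial_grey from where it was at the start of the episode above 0.01 m or angle between vial_grey's own z axis and vertical above 0.25 rad) or (distance of syringe from where it was at the start of the episode above 0.01 m or angle between syringe's own z axis and vertical above 0.25 rad) or (distance of bottle from where it was at the start of the episode above 0.01 m or angle between bottle's own z axis and vertical above 0.25 rad) or (distance of swab_box from where it was at the start of the episode above 0.01 m or angle between swab_box's own z axis and vertical above 0.25 rad)).
It also fails if it takes over 38 s, if anything falls off the work surface, if the arm or the gripper's body presses on something with over 40 N, if the wrist force passes 120 N, or if a joint passes its speed limit or range.

## Working session

There is one attempt and no reset: what is moved stays moved. The work goes in short steps, Python scripts to look and compute and a tool call to move; the robot and the scene stay as the last step left them, time stands still between calls to the robot, and variables do not carry over. Pictures are saved under pics/ and viewed, about 8 in all and at most 12, crops included, and the job is handed in when it is done.

Besides the shell and the picture viewer there is one more tool, called as a command line: name --pt "numbers of a row" for each row, then --argument value for the rest. play_rows: Moves the arm, as the interface text tells. Its arguments: {"type":"object","properties":{"steps":{"type":"array"},"squeeze":{"type":"number"}},"required":["steps"]}

```bash
mkdir -p pics
cat > h.py <<'E'
import numpy as np,cv2
from cell import bot,capture,calibration
from scipy.spatial.transform import Rotation as R
def T():
    s=bot.state();M=np.eye(4);M[:3,:3]=R.from_rotvec(s['tcp_rot']).as_matrix();M[:3,3]=s['tcp_pos'];return M
def ray(c,u,v,pose):
    K=np.array(c['intrinsics'],float);k=c['k1']
    x=cv2.undistortPoints(np.array([[[u,v]]],float),K,np.array([k,0,0,0.]))[0,0]
    return pose[:3,3],pose[:3,:3]@np.array([x[0],x[1],1])
def onz(c,u,v,pose,z):
    o,d=ray(c,u,v,pose);return o+d*(z-o[2])/d[2]
E
python3 - <<'E'
from h import *
s=bot.state();print(s['time_s'],s['tcp_pos'],s['tcp_rot'],s['ft_force'],s['grip_width'])
print(T())
for n in('top','side'):
    p,d=capture(n);cv2.imwrite(f'pics/{n}0.png',p[:,:,::-1]);np.save(f'{n}d.npy',d);print(calibration(n))
print(calibration('wrist'))
E
```

```text
0.0 [ 0.16464094 -0.60213249  0.23015113] [ 2.07978552  0.28142109 -2.07992851] [-0.11154406 -0.61266954  0.67827673] 0.08524029738762079
[[-3.61619359e-04  2.63636922e-01 -9.64621917e-01  1.64640936e-01]
 [ 2.18247874e-03 -9.64619474e-01 -2.63637073e-01 -6.02132485e-01]
 [-9.99997553e-01 -2.20060310e-03 -2.26556904e-04  2.30151128e-01]
 [ 0.00000000e+00  0.00000000e+00  0.00000000e+00  1.00000000e+00]]
{'intrinsics': array([[499.63388168,   0.        , 311.77936449],
       [  0.        , 499.63388168, 197.78979965],
       [  0.        ,   0.        ,   1.        ]]), 'k1': 0.014804478828943599, 'pose': array([[-1.17690683e-01, -9.65556910e-01,  2.32053349e-01,
         3.31599869e-01],
       [-9.93050146e-01,  1.14563399e-01, -2.69561656e-02,
         2.09980466e-02],
       [-5.57108322e-04, -2.33613101e-01, -9.72329475e-01,
         1.28573680e+00],
       [ 0.00000000e+00,  0.00000000e+00,  0.00000000e+00,
         1.00000000e+00]])}
{'intrinsics': array([[481.94735191,   0.        , 322.18539483],
       [  0.        , 481.94735191, 191.24611963],
       [  0.        ,   0.  
[... 156 characters left out ...]
  0.71534536, -0.67230823],
       [-0.01650579, -0.71697322, -0.69690527,  0.73592967],
       [ 0.        ,  0.        ,  0.        ,  1.        ]])}
{'intrinsics': array([[344.19607227,   0.        , 322.4325789 ],
       [  0.        , 344.19607227, 201.24008969],
       [  0.        ,   0.        ,   1.        ]]), 'k1': 0.008166009395238429, 'mount': array([[ 1.76641184e-04, -2.91044647e-01,  9.56709455e-01,
        -1.41540223e-01],
       [ 9.99999928e-01,  3.71426598e-04, -7.16408180e-05,
        -1.23648157e-03],
       [-3.34496662e-04,  9.56709400e-01,  2.91044692e-01,
        -7.49367788e-02],
       [ 0.00000000e+00,  0.00000000e+00,  0.00000000e+00,
         1.00000000e+00]])}
```

View pics/top0.png

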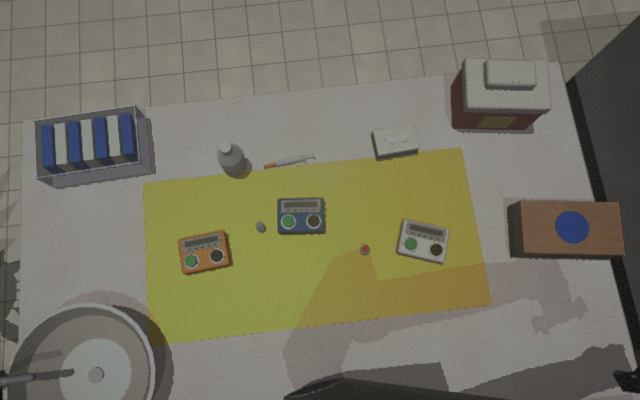

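View pics/side0.png

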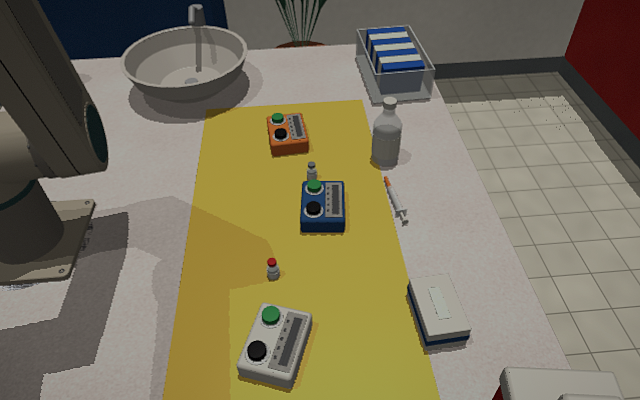

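The top view shows the blue timer at about (301,216), with its green button near (288,222) and black near (314,221). In the side view green is near (314,186) and black near (313,209). The grey vial is just to its left. Next I'll measure both buttons in both views.

```bash
cat > m.py <<'E'
from h import *
for n,g,b in(('top',(288,222),(314,221)),('side',(314,186),(313,209))):
    c=calibration(n);P=c['pose'];d=np.load(n+'d.npy')
    for k,(u,v) in(('g',g),('b',b)):
        o,r=ray(c,u,v,P);print(n,k,onz(c,u,v,P,.052).round(4),'depth',(o+r*d[v,u]).round(4))
c=calibration('top')
for k,q in(('greyvial',(261,227)),('redvial',(365,249))): print(k,onz(c,*q,c['pose'],.044).round(3))
a=cv2.imread('pics/top0.png')[190:245,265:340];b=cv2.imread('pics/side0.png')[165:240,280:365]
a=cv2.resize(a,None,fx=5,fy=5,interpolation=2);b=cv2.resize(b,None,fx=5,fy=5,interpolation=2)
H=max(len(a),len(b));f=lambda i:np.pad(i,((0,H-len(i)),(0,0),(0,0)))
cv2.imwrite('pics/crop.png',np.hstack([f(a),f(b)]))
E
python3 m.py
```

```text
top g [0.571  0.0534 0.052 ] depth [0.5709 0.0534 0.0524]
top b [ 0.5658 -0.0117  0.052 ] depth [ 0.5654 -0.0116  0.0541]
side g [0.574  0.0469 0.052 ] depth [0.574  0.046  0.0529]
side b [ 0.5672 -0.0182  0.052 ] depth [ 0.5672 -0.0165  0.0502]
greyvial [0.568 0.123 0.044]
redvial [ 0.482 -0.13   0.044]
```

View pics/crop.png

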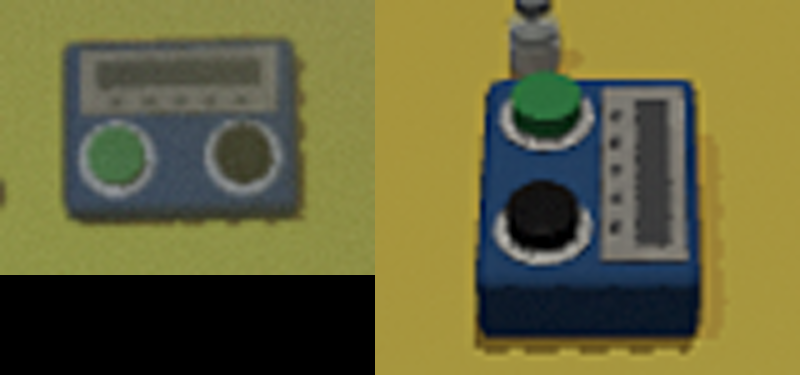

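Crop: the cap tops are at top (288.2,220.6) and (313.4,220.4), and at side (314.2,183.6) and (313.4,205.8). The two views agree, giving green ≈ (0.574, 0.053) and black ≈ (0.568, -0.012). I'll move above black with the gripper shutting on the way.

play_rows --pt "0 -24.4 -28.6 0 0 0 1" --pt "0 -24.4 -28.6 0 0 0 1" --pt "0 -24.4 -28.6 0 0 0 1" --pt "0 -24.4 -28.6 0 0 0 1" --pt "0 -24.4 -28.6 0 0 0 1" --pt "0 -24.4 -28.6 0 0 0 1" --pt "0 -24.4 -28.6 0 0 0 1" --pt "0 -24.4 -28.6 0 0 0 1" --pt "0 -24.4 -28.6 0 0 0 1" --pt "0 -24.4 -28.6 0 0 0 1" --pt "0 -24.4 -28.6 0 0 0 1" --pt "0 -24.4 -28.6 0 0 0 1" --pt "0 -24.4 -28.6 0 0 0 1" --pt "0 -24.4 -28.6 0 0 0 1" --pt "0 -24.4 -28.6 0 0 0 1" --pt "0 -24.4 -28.6 0 0 0 1" --pt "0 -24.4 -28.6 0 0 0 1" --pt "0 -24.4 -28.6 0 0 0 1" --pt "0 -24.4 -28.6 0 0 0 1" --pt "0 0 0 0 0 0 1" --squeeze 20

```text
time_s: 1.77
tcp_pos: [0.5696, -0.0076, 0.2308]
tcp_rot: [2.079, 0.287, -2.074]
ft_force: [-0.0, -0.8, 0.4]
grip_width: -0.0002
```

play_rows --pt "20 0 0 0 0 0 1" --pt "30 0 0 0 0 0 1" --pt "30 0 0 0 0 0 1" --pt "20 0 0 0 0 0 1" --pt "0 0 0 0 0 0 1" --pt "0 0 0 0 0 0 1"

```text
time_s: 2.27
tcp_pos: [0.565, -0.0125, 0.1299]
tcp_rot: [2.075, 0.28, -2.084]
ft_force: [0.1, 0.2, -0.5]
grip_width: -0.0001
```

```bash
cat > w.py <<'E'
from h import *
import sys
s=bot.state();print(s['time_s'],s['tcp_pos'],s['ft_force'],s['grip_width']);M=T();print(M.round(3))
p,d=capture('wrist');cv2.imwrite(f'pics/{sys.argv[1]}.png',p[:,:,::-1])
c=calibration('wrist');P=M@c['mount'];np.save('P.npy',P)
E
python3 w.py w1
```

```text
2.2667 [ 0.56501331 -0.01250032  0.12992327] [ 0.0855123   0.20546272 -0.53384499] -9.662085685984438e-05
[[-0.004  0.263 -0.965  0.565]
 [ 0.    -0.965 -0.263 -0.013]
 [-1.    -0.001  0.004  0.13 ]
 [ 0.     0.     0.     1.   ]]
```

View pics/w1.png

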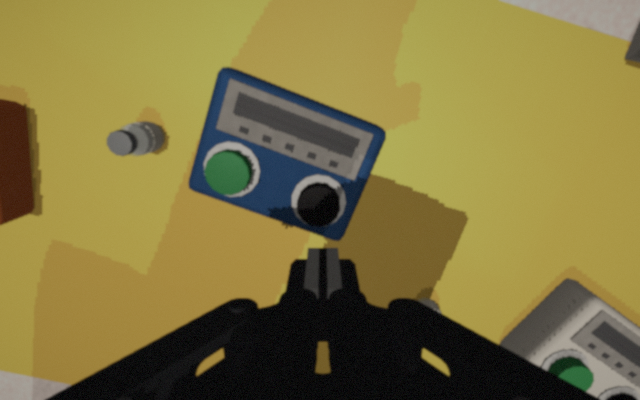

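The wrist view shows green's cap centre at about (228,172), black's at about (319,204), and the closed fingertips at (323,250).

Run:
```python
from h import *
c=calibration('wrist');P=np.load('P.npy');M=T()
for n,q in(('g',(228,172)),('b',(319,204))):
    w=onz(c,*q,P,.052);print(n,w.round(4),'tool mm',(M[:3,:3].T@(w-M[:3,3])*1e3).round(1))
```

```text
g [0.5752 0.0553 0.052 ] tool mm [ 79.7 -63.3 -26.2]
b [ 0.5698 -0.0074  0.052 ] tool mm [79.7 -4.3 -4.4]
```

play_rows --pt "15 -3 -4 0 0 0 1" --pt "20 0 0 0 0 0 1" --pt "20 0 0 0 0 0 1" --pt "10 0 0 0 0 0 1" --pt "5 0 0 0 0 0 1" --pt "0 0 0 0 0 0 1" --pt "0 0 0 0 0 0 1"

```text
time_s: 2.9
tcp_pos: [0.5708, -0.0087, 0.0625]
tcp_rot: [2.081, 0.278, -2.077]
ft_force: [0.9, -0.2, 0.1]
grip_width: 0.0
```

```bash
python3 w.py w2; python3 -c "
from h import *
p,d=capture('side');cv2.imwrite('pics/s2.png',cv2.resize(p[120:260,240:400,::-1],None,fx=4,fy=4))"
```

```text
2.9 [ 0.57081402 -0.00867428  0.06254918] [ 0.91520754 -0.244542    0.09714548] 4.303486874427117e-05
[[ 0.002  0.264 -0.965  0.571]
 [-0.    -0.965 -0.264 -0.009]
 [-1.     0.001 -0.002  0.063]
 [ 0.     0.     0.     1.   ]]
```

View pics/s2.png

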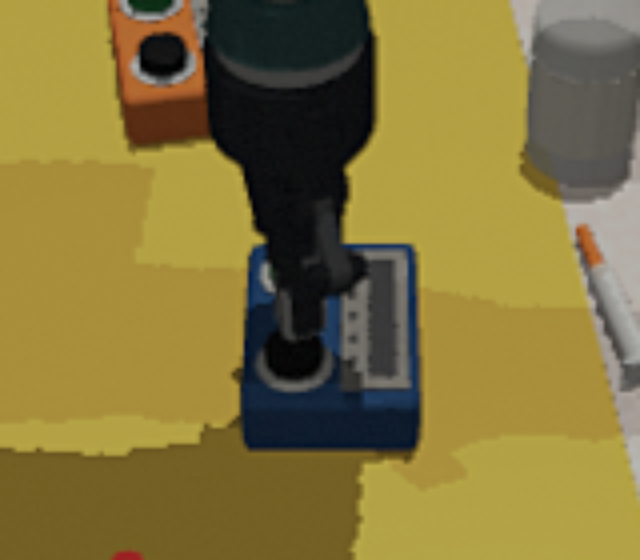

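View pics/w2.png

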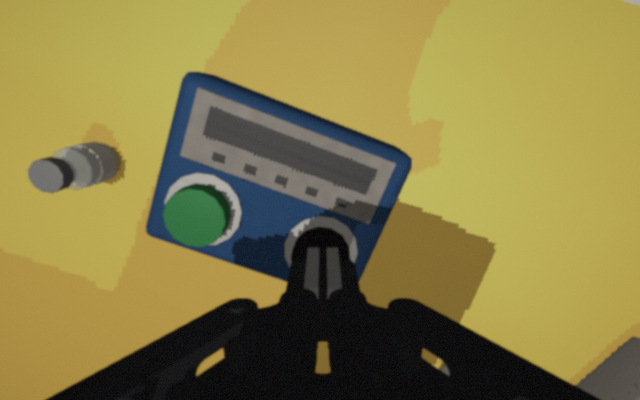

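Both views show the closed tips centred over the black cap, about 10 mm above it. I'll press slowly.

play_rows --pt "4 0 0 0 0 0 1" --pt "4 0 0 0 0 0 1" --pt "2 0 0 0 0 0 1" --pt "1 0 0 0 0 0 1" --pt "1 0 0 0 0 0 1" --pt "1 0 0 0 0 0 1" --pt "0 0 0 0 0 0 1" --pt "0 0 0 0 0 0 1"

```text
time_s: 3.67
tcp_pos: [0.57, -0.0085, 0.0485]
tcp_rot: [2.079, 0.279, -2.079]
ft_force: [-0.4, 0.0, 2.9]
grip_width: 0.0
```

play_rows --pt "1 0 0 0 0 0 1" --pt "1 0 0 0 0 0 1" --pt "0.5 0 0 0 0 0 1" --pt "0 0 0 0 0 0 1" --pt "0 0 0 0 0 0 1" --pt "0 0 0 0 0 0 1"

```text
time_s: 4.17
tcp_pos: [0.57, -0.0085, 0.0461]
tcp_rot: [2.079, 0.279, -2.078]
ft_force: [-0.2, 1.0, 5.1]
grip_width: 0.0003
```

play_rows --pt "0.5 0 0 0 0 0 1" --pt "0.3 0 0 0 0 0 1" --pt "0 0 0 0 0 0 1" --pt "0 0 0 0 0 0 1"

```text
time_s: 4.5
tcp_pos: [0.57, -0.0085, 0.0459]
tcp_rot: [2.079, 0.279, -2.078]
ft_force: [-2.2, 0.5, 9.7]
grip_width: 0.0003
```

The hard stop is confirmed at 9.7 N with no further travel. I'll let it up and move across above green.

play_rows --pt "-3 0 0 0 0 0 1" --pt "-6 0 0 0 0 0 1" --pt "-10 0 0 0 0 0 1" --pt "-10 0 0 0 0 0 1" --pt "0 -15 -5.4 0 0 0 1" --pt "0 -15 -5.4 0 0 0 1" --pt "0 -15 -5.4 0 0 0 1" --pt "0 -14 -5.1 0 0 0 1" --pt "10 0 0 0 0 0 1" --pt "0 0 0 0 0 0 1" --pt "0 0 0 0 0 0 1"

```text
time_s: 5.42
tcp_pos: [0.5737, 0.0537, 0.0632]
tcp_rot: [2.076, 0.279, -2.081]
ft_force: [-1.2, 0.4, 0.7]
grip_width: -0.0001
```

```bash
python3 w.py w3; python3 -c "
from h import *
p,d=capture('side');a=cv2.imread('pics/w3.png')[60:340,120:520];b=cv2.resize(p[140:240,270:370,::-1],(280,280))
cv2.imwrite('pics/s3.png',np.hstack([a,b]))"
```

```text
5.4167 [0.57367927 0.05371592 0.06324522] [-1.1814797   0.38241655  0.74288142] -5.6373323056902177e-05
[[-0.002  0.264 -0.965  0.574]
 [-0.    -0.965 -0.264  0.054]
 [-1.    -0.     0.002  0.063]
 [ 0.     0.     0.     1.   ]]
```

View pics/s3.png

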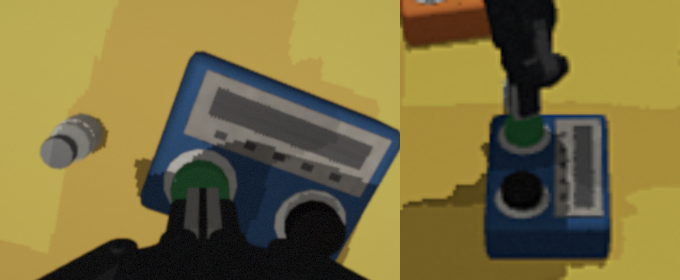

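The tips are centred over the green cap, in the wrist crop at about (203,190) and in the side crop just above the cap at (523,125). The black button is up and the timer hasn't moved. I'll press green to the same depth.

play_rows --pt "4 0 0 0 0 0 1" --pt "4 0 0 0 0 0 1" --pt "2 0 0 0 0 0 1" --pt "1 0 0 0 0 0 1" --pt "1 0 0 0 0 0 1" --pt "1 0 0 0 0 0 1" --pt "1 0 0 0 0 0 1" --pt "1 0 0 0 0 0 1" --pt "1 0 0 0 0 0 1" --pt "0 0 0 0 0 0 1" --pt "0 0 0 0 0 0 1"

```text
time_s: 6.43
tcp_pos: [0.5746, 0.0539, 0.0481]
tcp_rot: [2.078, 0.279, -2.079]
ft_force: [-2.1, -1.0, 3.7]
grip_width: -0.0004
```

play_rows --pt "1 0 0 0 0 0 1" --pt "1 0 0 0 0 0 1" --pt "0.5 0 0 0 0 0 1" --pt "0.5 0 0 0 0 0 1" --pt "0 0 0 0 0 0 1" --pt "0 0 0 0 0 0 1"

```text
time_s: 6.93
tcp_pos: [0.5748, 0.054, 0.046]
tcp_rot: [2.079, 0.279, -2.079]
ft_force: [-4.1, -1.4, 8.7]
grip_width: -0.0001
```

Green hit its hard stop too: 8.7 N at z = 46 mm. I'll withdraw.

play_rows --pt "-3 0 0 0 0 0 1" --pt "-6 0 0 0 0 0 1" --pt "-15 0 0 0 0 0 1" --pt "-30 0 0 0 0 0 1" --pt "-35 0 0 0 0 0 1" --pt "-30 0 0 0 0 0 1" --pt "-20 0 0 0 0 0 1" --pt "0 0 0 0 0 0 1" --pt "0 0 0 0 0 0 1" --pt "0 0 0 0 0 0 1"

```text
time_s: 7.77
tcp_pos: [0.5745, 0.0543, 0.1832]
tcp_rot: [2.078, 0.28, -2.08]
ft_force: [-0.2, 0.6, 0.0]
grip_width: 0.0004
```

```bash
python3 w.py w4; python3 -c "
from h import *
p,d=capture('side');a=cv2.resize(cv2.imread('pics/w4.png'),(448,280));a0=cv2.imread('pics/side0.png')[150:250,270:370]
b=cv2.resize(p[150:250,270:370,::-1],(280,280))
cv2.imwrite('pics/s4.png',np.hstack([a,b]))
c=calibration('side')
print(cv2.matchTemplate(p[210:240,290:360,::-1].copy(),a0[63:87,25:85],5).max())"
```

```text
7.7667 [0.57446038 0.05427214 0.1831834 ] [-0.23423914  0.56225372  0.03989564] 0.0003795306563566434
[[-0.001  0.264 -0.965  0.574]
 [ 0.001 -0.965 -0.264  0.054]
 [-1.    -0.001  0.001  0.183]
 [ 0.     0.     0.     1.   ]]
0.9195045
```

View pics/s4.png

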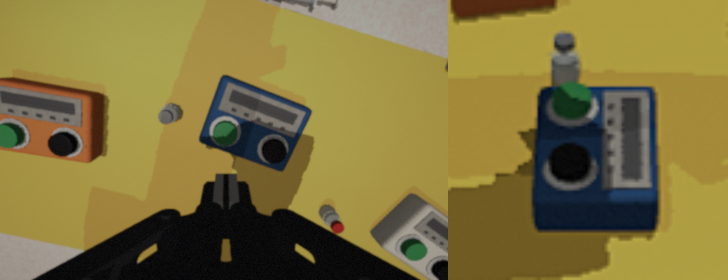

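Both buttons are up in the wrist view (left, at (224,131) and (273,150)) and in the side view (right). The timer is in place, both vials are standing, and nothing is touching the gripper.

```bash
python3 -c "
from cell import bot
print(bot.sign_off())"
```

```text
the job is handed in; nothing more can be done
None
```

I restarted the blue timer with the shut fingertips, pressing black reset first and then green start. Each went down to its hard stop and was released, and I handed the job in at about 8 s of the 38 s allowed.

- **Presses:** black stopped at a tip height of 45.9 mm with 9.7 N, and green at 46.0 mm with 8.7 N. The caps should bottom out at 46 mm, and the limit is 30 N. These are wrist-force readings at the end of each move, so I didn't see the force in between.
- **Last checks:** the final pictures show both blue buttons up and the timer where it was, with the vials standing. The gripper is about 13 cm above the timer, and the remaining force reading is only noise.
- **Weaker evidence:** I judged the timer's position from the pictures rather than measuring it again. A rough before-and-after image match of its near edge scored 0.92, but the lighting and shadow had changed. The bottle, syringe and carton were not all in the final views, but the fingers never went near them.
- **Disagreements:** the first top and side estimates of the buttons differed by about 6 mm, which the enlarged crop fixed. The wrist view then agreed to within about 5 mm, well inside the 15 mm cap radius.

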